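# Close the nozzle drawer and press the guarded lever

## Robot

A 6-joint arm with a two-finger parallel gripper is mounted at the origin on the work surface. World frame = base frame: x ahead of the robot, y to its left, z up, the work surface at z = 0. Lengths are in m, angles in rad, forces in N, time in s.
With the tool pointing down it reaches from about 0.25 to 0.725 m from the base axis. Payload 4 kg.
Tool frame: the origin (TCP) lies on the centre line of the jaws, within the pads' length; the fingertips stand 22 mm ahead of it and the grasp point (between the pads) lies 3 mm ahead of it; z points along the fingers, y is the line along which they close (so a half turn about z gives the same grasp; the last joint's range is limited). The gripper opens to 85 mm and grips with 20 to 120 N. Pads are 22 mm wide; open, the fingers measure 114 mm over their backs; the gripper's body (76 mm by 85 mm) begins 54 mm behind the grasp point. The pads swing forward as they close: fully open they stand 13 mm farther back than shut.
Start: joints at [-1.334, 0.241, 0.005, 1.335, 0, 1.571], TCP at [0.117, -0.486, 0.219] pointing down, gripper open.
Joint ranges: [-2.72, 2.72], [-1.05, 1.87], [-1.09, 1.28], [-1.99, 2.15], [-1.42, 1.44], [-3.14, 3.14]. Speed limits (rad/s): [2.79, 2.79, 3.14, 3.14, 3.14, 3.14].

## Interface

Orientations are given as a unit quaternion [x, y, z, w].
In Python, from workcell import bot gives the robot as it stands.
- The arm moves only by the shell command python3 -m inch 'ROWS'. ROWS is JSON, one flat list of numbers, 7 for each row, row after row: the shift along the world's x, y, z in mm, then the turn, a rotation vector about the world's x, y, z in rad, then the opening in per cent of the stroke, from 0 (shut) to 100 (fully open). A call has 1 to 8 rows; each row is the pose to reach, as a shift and turn from the pose commanded when the call began; what a row does not reach only later rows make up. A row lasts 1/12 s, in which the tool goes at most 41.7 mm and 7.16 degrees, less where a joint would pass 70% of its speed; a pose out of reach is approached as far as the arm can. A call with a gripper value outside its range is refused whole. The fingers move at their own pace and stop on an object; the grip force is fixed at half the most. Time passes only in rows, so rows that repeat a pose let the fingers close. It gives the time, the measured TCP pose, the force, the opening and the grip force at its end, in the units of the state.
- bot.get_obs(): the state, without advancing time (a new reading comes with each control period).
- bot.camera(name): name is "scene" or "top" or "wrist"; returns the picture (400x640x3 uint8, blue, green, red); there is no depth.
- bot.camera_info(name): a dict with "intrinsics" (3x3 intrinsics, pixels), "distortion" ([k1, k2, p1, p2, k3] as OpenCV has them; the pictures are not rectified), "camera_from_world" (4x4, takes a point from world to camera coordinates); the wrist camera has in their place "hand_eye" (4x4, takes a point from camera to tool coordinates, whose origin is the TCP and whose axes are the flange's). Camera axes: x right, y down, z forward; pixel columns grow to the right and rows downward; lengths in m; the calibration is good to about 2 mm. A picture is of the moment at which its call begins: read the wrist's pose just before it. camera_info takes no time and is no camera call.
- bot.job_done(): hands the job in; it is judged then, once.
Trained networks look in the newest picture that a camera, given by its name, has taken for a name from the list of things; names that differ only in an ending like _2 or _b are one class to them, and where a whole thing is asked for, a point or a joint stands for the part that bears it (a point fixed in the world has none). Each returns a list of dicts, best first, with "confidence" (0 to 1); they miss things now and then, are a little off and sometimes report something else, mostly with a low value. They report only what shows in the picture. A call takes as long as a camera call.
- bot.silhouettes(camera, target): "mask" (400x640 bool, what is visible of it) and "uv" ([column, row] in pixels, amid what is visible of it).
- bot.spot_point(camera, target): "uv" ([column, row] in pixels: a listed point, or the origin of a listed thing).
The state is a dict: "clock": time; "joint_pos": joint angles; "joint_vel": joint speeds; "tau": joint torques, N m; "eef_pos": TCP position; "tool_rot": TCP orientation; "ft_force": force on the tool from outside, world axes, zero at the start; "ft_torque": the same for the moment, N m; "grip_width": finger opening in m; "grasp_force": force on a finger pad.
Only numpy, scipy, OpenCV 4.12 (cv2) and the standard library are available. Lean on these libraries where they do the work, as an engineer would, in place of code of your own. Each camera call takes 0.05 s, during which the arm holds its last target. There are 200 camera calls.

## Task

Push the half-open steel drawer of the grey seating cell fully home, then reach down through the window of the yellow guard and press the red lever all the way down to its stop, without touching the guard. Come back out of the window leaving the drawer shut and the lever down; do not pick anything up, and leave the loose nozzle parts on the shelf where they stand.

Things in the scene. Friction and masses are not known exactly. Their poses are not given: they have to be found in the camera images.
- cell: Grey seating cell bolted to the shelf, housing 180 (x) x 150 (y) x 60 mm high, with drawer, guard, lever and gauge; its place and yaw vary. Origin: centre of its underside, on the shelf. x: level, from the drawer side to the back, the direction in which the drawer is pushed shut; y: to the left; z: up.
- guard: Yellow guard on the cell, not to be touched: a level square frame, 104 x 104 mm outside, window 80 x 80 mm clear, 8 mm thick, upper face 116 mm above the shelf, on corner posts with side and front bars. Origin: centre of the window, in the upper face; axes as the cell's. Its front edge lies 69 mm behind (+x) the outer face of the shut drawer.
- drawer_face (a point): Centre of the flat outer face of the drawer's bare steel front: 112 mm wide along the cell's y, from 7 to 53 mm above the shelf (point at 30 mm), facing the cell's -x. With the drawer shut this point lies 121 mm towards -x from the guard's origin and 111 mm from the cell's, on the centre line. The space before it is free.
- drawer (a joint): Drawer opening in m: 0 fully home (a hard stop), 0.08 fully out; it starts 0.04 to 0.07 open. Slides along the cell's x with about 2 N of friction plus slight damping, has no spring and stays where it is left. A white ceramic disc-core pair is fixed in its nest.
- lever_pad (a point): Centre of the upper face of the red lever paddle (36 x 36 x 8 mm), in the middle of the window seen from above. Up: 11 mm below the frame's upper face (105 mm above the shelf). Down at the stop: about 22 mm lower, 1 to 2 mm farther towards +x of the cell, and tilted 0.3 rad.
- lever (a joint): Lever angle in rad: 0 up (start), 0.30 down at its hard stop. Hinged 73 mm behind (+x of) the paddle's centre. Takes about 4 N down on the paddle's centre, has no spring and stays where it is left. The red pointer of the chrome gauge at the left of the cell (64 mm across, face up, 48 mm high) turns with it.
- core_a_c (a point): Green plastic swirl core, 24 mm diameter, 24 mm high, left of the drawer front, standing loose on the shelf; the point is its centre, half-way up; not part of the job, to be left where it stands
- core_b_c (a point): Green plastic swirl core, 24 mm diameter, 24 mm high, right of the drawer front, standing loose on the shelf; the point is its centre, half-way up; not part of the job, to be left where it stands
- manifold_c (a point): Heavy brass five-way manifold, 130 x 36 x 50 mm high, right of the cell, standing loose on the shelf; the point is its centre, half-way up; not part of the job, to be left where it stands
- spare_pair_c (a point): White ceramic disc-core pair, 22 mm diameter, 11 mm high, left of the cell, standing loose on the shelf; the point is its centre, half-way up; not part of the job, to be left where it stands

How it is judged:
By the outcome, as a careful person would: the job done as asked, in the order asked, and still so for the second after the job is handed in, with the robot touching nothing.
It also fails if it takes over 45 s, if anything falls off the work surface, if the arm or the gripper's body presses on something with over 40 N, if the wrist force passes 120 N, or if a joint passes its speed limit or range.

## Working session

There is one attempt and no reset: what is moved stays moved. The work goes in short steps, Python scripts to look and compute and a shell command to move; the robot and the scene stay as the last step left them, time stands still between calls to the robot, and variables do not carry over. Pictures are saved under pics/ and viewed, at most 10 in all, crops included, and the job is handed in when it is done.

```bash
mkdir -p pics; cat > h.py <<'E'
import numpy as np, cv2
from workcell import bot
from scipy.spatial.transform import Rotation as R
def ray(name,uv):
    i=bot.camera_info(name);K=np.array(i["intrinsics"]);d=np.array(i["distortion"])
    T=np.array(i["camera_from_world"])
    p=cv2.undistortPoints(np.array([[uv]],float),K,d)[0,0]
    o=-T[:3,:3].T@T[:3,3]; v=T[:3,:3].T@np.array([p[0],p[1],1]); return o,v/np.linalg.norm(v)
def atz(name,uv,z):
    o,v=ray(name,uv); return o+v*(z-o[2])/v[2]
def tri(a,b):
    A=[];B=[]
    for o,v in(a,b):
        P=np.eye(3)-np.outer(v,v);A.append(P);B.append(P@o)
    x=np.linalg.lstsq(np.vstack(A),np.hstack(B),rcond=None)[0]
    return x,[np.linalg.norm(np.cross(x-o,v)) for o,v in(a,b)]
def proj(name,pts):
    i=bot.camera_info(name);T=np.array(i["camera_from_world"])
    return cv2.projectPoints(np.array(pts,float).reshape(-1,3),cv2.Rodrigues(T[:3,:3])[0],T[:3,3],np.array(i["intrinsics"]),np.array(i["distortion"]))[0][:,0]
E
python3 - <<'E'
from h import *
np.set_printoptions(precision=4,suppress=True)
H=dict(guard=.116,drawer_face=.03,lever_pad=.105,cell=0,core_a_c=.012,core_b_c=.012,manifold_c=.025,spare_pair_c=.0055)
for c in("top","scene"):
    cv2.imwrite(f"pics/{c}0.png",bot.camera(c))
    for n,z in H.items():
        for d in bot.spot_point(c,n)[:2]: print(c,n,round(d["confidence"],2),d["uv"],atz(c,d["uv"],z))
    for d in bot.silhouettes(c,"guard")[:1]:
        m=d["mask"].astype(np.uint8);np.save(f"m_{c}.npy",m);print(c,"guardmask",m.sum(),d["uv"])
print(bot.get_obs())
E
```

```text
top guard 0.57 [228.6, 231.1] [0.5604 0.1673 0.116 ]
top drawer_face 0.83 [294.8, 287.2] [0.4615 0.0486 0.03  ]
top lever_pad 0.56 [272.2, 188.9] [0.6412 0.0921 0.105 ]
top cell 0.98 [271.9, 203.8] [0.631  0.0998 0.    ]
top core_a_c 0.6 [238.9, 282.5] [0.4692 0.1603 0.012 ]
top core_b_c 0.63 [350.2, 237.0] [ 0.563  -0.0617  0.012 ]
top manifold_c 0.97 [358.6, 165.9] [ 0.7088 -0.0781  0.025 ]
top spare_pair_c 0.57 [225.3, 230.3] [0.5738 0.1929 0.0055]
top guardmask 1467 [249.5, 193.3]
scene guard 0.63 [358.5, 213.7] [0.6363 0.0942 0.116 ]
scene drawer_face 0.36 [351.5, 261.5] [0.6628 0.1025 0.03  ]
scene lever_pad 0.76 [356.8, 219.9] [0.6399 0.094  0.105 ]
scene cell 0.83 [352.8, 254.5] [0.632  0.0871 0.    ]
scene core_a_c 0.74 [437.9, 206.5] [0.4648 0.1625 0.012 ]
scene core_a_c 0.28 [245.2, 230.8] [ 0.7015 -0.0886  0.012 ]
scene core_b_c 0.63 [309.7, 186.2] [ 0.5532 -0.0581  0.012 ]
scene manifold_c 0.67 [244.3, 229.8] [ 0.7074 -0.0831  0.025 ]
scene manifold_c 0.38 [354.6, 257.4] [0.6504 0.1008 0.025 ]
scene spare_pair_c 0.47 [420.8, 259.1] [0.5801 0.1867 0.0055]
scene guardmask 3143 [361.0, 209.5]
{'clock': 1.0, 'joint_pos': array([-1.334 ,  0.2406,  0.005 ,  1.3352, -0.    ,  1.5708]), 'joint_vel': array([-0.0018,  0.    ,  0.0002,  0.0003, -0.0002, -0.0012]), 'tau': array([ -0.0001, -37.2217,  25.2697,   0.0012,   0.0001,  -0.    ]), 'eef_pos': array([ 0.1173, -0.486 ,  0.2187]), 'tool_rot': array([ 0.993 ,  0.1181, -0.    ,  0.    ]), 'ft_force': array([0.028 , 0.6439, 0.3923]), 'ft_torque': array([0.0771, 0.0199, 0.0167]), 'grasp_force': 0.0, 'grip_width': 0.08560430535453019}
```

View pics/top0.png

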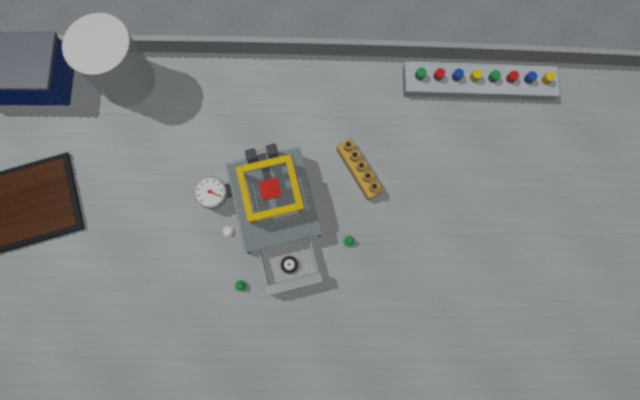

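View pics/scene0.png

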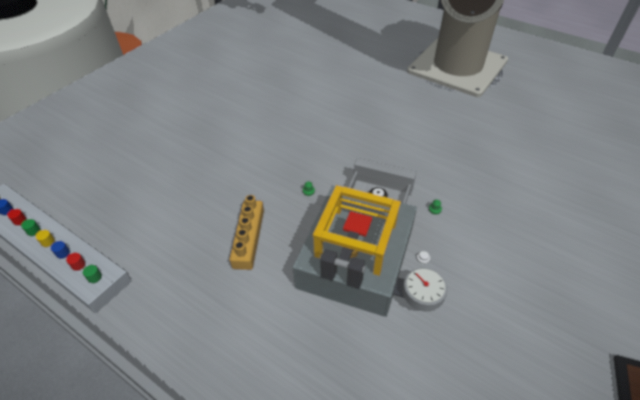

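The top view shows the yellow frame with outer corners at about (237,165), (293,155), (303,208) and (247,221). The red paddle is at (270,188) and the open drawer front runs along (266,290)–(320,280). The scene view agrees, so I'll ignore the network's guard hit at (228,231), which is really the spare pair. Next I'll fit the guard model to the yellow pixels.

```bash
cat > fit.py <<'E'
from h import *
from scipy.optimize import minimize
np.set_printoptions(precision=4,suppress=True)
S=4
def render(c,x,y,a):
    o=np.zeros((400*S,640*S),np.uint8)
    def P(pts):
        q=np.array(pts,float);r=q.copy();r[:,0]=x+np.cos(a)*q[:,0]-np.sin(a)*q[:,1];r[:,1]=y+np.sin(a)*q[:,0]+np.cos(a)*q[:,1]
        return np.round((proj(c,r)+.5)*S).astype(np.int32)
    for s0,s1 in(((-1,-1),(1,-1)),((1,-1),(1,1)),((1,1),(-1,1)),((-1,1),(-1,-1))):
        for z0,z1 in((.108,.116),):
            pts=[(s[0]*h,s[1]*h,z) for s in(s0,s1) for h in(.04,.052) for z in(z0,z1)]
            cv2.fillConvexPoly(o,cv2.convexHull(P(pts)),1)
    return cv2.resize(o.astype(np.float32),(640,400),interpolation=cv2.INTER_AREA)
def yel(c):
    h=cv2.cvtColor(cv2.imread(f"pics/{c}0.png"),cv2.COLOR_BGR2HSV)
    m=((abs(h[...,0].astype(int)-25)<8)&(h[...,1]>120)&(h[...,2]>60)).astype(np.float32)
    k=np.load(f"m_{c}.npy");return m*cv2.dilate(k,np.ones((15,15),np.uint8))
for cs in(["top"],["scene"]):
    M={c:yel(c) for c in cs}
    f=lambda p:sum(((render(c,p[0]/100,p[1]/100,p[2]/10)-M[c])**2).sum()/M[c].sum() for c in cs)
    r=minimize(f,[63.8,9.3,2.4],method="Nelder-Mead",options=dict(initial_simplex=[[63.8,9.3,2.4],[64.6,9.3,2.4],[63.8,10.1,2.4],[63.8,9.3,2.9]]))
    print(cs,r.x/[100,100,10],r.fun)
E
python3 - <<'E'
from fit import *
# red paddle centroid and drawer face by colour/networks
for c in("top","scene"):
    h=cv2.cvtColor(cv2.imread(f"pics/{c}0.png"),cv2.COLOR_BGR2HSV)
    m=((h[...,0]<6)|(h[...,0]>174))&(h[...,1]>150)&(h[...,2]>80)
    n,l,s,ce=cv2.connectedComponentsWithStats(m.astype(np.uint8))
    for i in range(1,n):
        if s[i,4]>100 and 200<ce[i][0]<420 and 150<ce[i][1]<260: print(c,s[i],ce[i],atz(c,ce[i],.105))
    d=bot.silhouettes(c,"drawer_face")
    if d: print(c,d[0]["confidence"],d[0]["uv"],d[0]["mask"].sum())
print("face top edge ends (top view)",atz("top",(266,290),.053),atz("top",(321,280),.053))
E
```

```text
['top'] [0.6427 0.0975 0.254 ] 0.07168847322463989
['scene'] [0.6419 0.0962 0.2582] 0.2896452844142914
top [259 178  22  22 342] [269.5673 188.5556] [0.6417 0.097  0.105 ]
top 0.87 [289.3, 265.2] 2638
scene [344 212  28  24 452] [357.5796 222.969 ] [0.6442 0.0981 0.105 ]
scene 0.98 [384.6, 178.6] 1946
face top edge ends (top view) [0.456  0.1026 0.053 ] [ 0.4759 -0.0016  0.053 ]
```

Both views put the guard at about (0.6425, 0.097) with yaw 0.255. The drawer face is at about (0.466, 0.050), so it is about 61 mm open. The tool's yaw of 0.237 almost matches, so I'll move to a point before the drawer, shutting the fingers on the way.

```bash
python3 -m inch '[309,527,0,0,0,0.018,0, 309,527,0,0,0,0.018,0, 309,527,0,0,0,0.018,0, 309,527,0,0,0,0.018,0, 309,527,0,0,0,0.018,0, 309,527,0,0,0,0.018,0, 309,527,0,0,0,0.018,0, 309,527,0,0,0,0.018,0]'; python3 - <<'E'
from h import *
o=bot.get_obs();print(o["eef_pos"],o["joint_pos"],o["clock"])
E
```

```text
clock: 1.77
eef_pos: [0.2864, -0.1968, 0.219]
tool_rot: [0.992, 0.127, 0.001, 0.0]
ft_force: [0.4, -0.9, 0.6]
grip_width: 0.0002
grasp_force: 0.0
[ 0.28638268 -0.19680607  0.21902838] [-6.02138559e-01 -6.59034788e-02 -3.35145895e-01  1.30024311e+00
  5.02838763e-05  2.28556792e+00] 1.7667
```

```bash
python3 -m inch '[137,233,0,0,0,0,0, 137,233,0,0,0,0,0, 137,233,0,0,0,0,0, 137,233,0,0,0,0,0, 137,233,0,0,0,0,0, 137,233,0,0,0,0,0, 137,233,0,0,0,0,0, 137,233,0,0,0,0,0]'; python3 -m inch '[0,0,0,0,0,0,0,0,0,0,0,0,0,0]'; python3 - <<'E'
from h import *
o=bot.get_obs();print(o["eef_pos"],R.from_quat(o["tool_rot"]).as_matrix()[:,0],o["joint_pos"],o["clock"])
cv2.imwrite("pics/w1.png",bot.camera("wrist"))
E
```

```text
clock: 2.43
eef_pos: [0.425, 0.038, 0.2186]
tool_rot: [0.992, 0.13, 0.001, -0.001]
ft_force: [-0.0, -0.4, 0.2]
grip_width: 0.0003
grasp_force: 0.0
clock: 2.6
eef_pos: [0.4223, 0.0341, 0.2185]
tool_rot: [0.992, 0.127, -0.001, 0.0]
ft_force: [0.1, -0.3, 0.5]
grip_width: -0.0002
grasp_force: 0.0
[0.42227286 0.03408286 0.21850524] [ 0.96770971  0.25206474 -0.00113072] [ 8.08655687e-02  9.04521734e-02 -1.77676406e-01  1.30373872e+00
 -4.38632272e-04  2.96764486e+00] 2.6
```

View pics/w1.png

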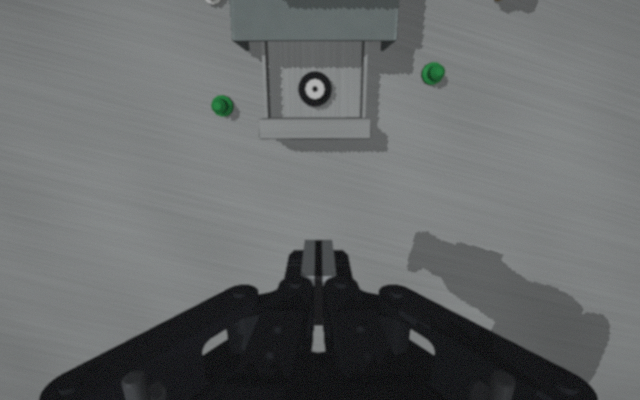

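The wrist view shows the drawer front at (260–370, 118–138), square to the tool and centred on column 315, with the tips at column 319. The path down is free, so I'll lower the tool before the drawer.

```bash
python3 -m inch '[0,5,-176,0,0,0,0,0,5,-176,0,0,0,0,0,5,-176,0,0,0,0,0,5,-176,0,0,0,0,0,5,-176,0,0,0,0,0,5,-176,0,0,0,0,0,5,-176,0,0,0,0]'; python3 -m inch '[19,5,0,0,0,0,0,19,5,0,0,0,0,0,19,5,0,0,0,0,0]'
```

```text
clock: 3.23
eef_pos: [0.4224, 0.0384, 0.0428]
tool_rot: [0.992, 0.126, -0.001, 0.0]
ft_force: [0.7, -0.2, 0.2]
grip_width: 0.0
grasp_force: 0.0
clock: 3.48
eef_pos: [0.4443, 0.0442, 0.0448]
tool_rot: [0.992, 0.127, 0.002, 0.0]
ft_force: [-0.1, -0.6, -0.5]
grip_width: -0.0003
grasp_force: 0.0
```

```bash
python3 -m inch '[10,2.6,0,0,0,0,0,18,4.7,0,0,0,0,0,26,6.8,0,0,0,0,0,34,8.9,0,0,0,0,0,42,10.9,0,0,0,0,0,50,13,0,0,0,0,0,58,15,0,0,0,0,0,58,15,0,0,0,0,0]'; python3 -m inch '[3,0.8,0,0,0,0,0,6,1.6,0,0,0,0,0,6,1.6,0,0,0,0,0]'
```

```text
clock: 4.15
eef_pos: [0.5021, 0.06, 0.0428]
tool_rot: [0.992, 0.127, 0.001, -0.0]
ft_force: [-0.4, 0.3, -0.6]
grip_width: 0.0002
grasp_force: 0.0
clock: 4.4
eef_pos: [0.5062, 0.0612, 0.0426]
tool_rot: [0.992, 0.127, 0.0, 0.0]
ft_force: [-0.1, -0.2, -0.1]
grip_width: 0.0001
grasp_force: 0.0
```

```bash
python3 -m inch '[2,0.5,0,0,0,0,0,4,1,0,0,0,0,0,6,1.5,0,0,0,0,0,6,1.5,0,0,0,0,0]'; python3 -m inch '[1,0.3,0,0,0,0,0,2,0.5,0,0,0,0,0,3,0.8,0,0,0,0,0]'; python3 - <<'E'
from h import *
cv2.imwrite("pics/w2.png",bot.camera("wrist"))
for c in ("top",):
    bot.camera(c)
    for d in bot.spot_point(c,"drawer_face")[:1]: print(d["confidence"],atz(c,d["uv"],.03))
E
```

```text
clock: 4.73
eef_pos: [0.5124, 0.0627, 0.0428]
tool_rot: [0.992, 0.127, 0.0, -0.0]
ft_force: [0.0, 0.8, 1.2]
grip_width: 0.0001
grasp_force: 0.0
clock: 4.98
eef_pos: [0.5149, 0.0634, 0.0427]
tool_rot: [0.992, 0.127, -0.0, -0.0]
ft_force: [-0.8, -0.4, 0.0]
grip_width: 0.0
grasp_force: 0.0
```

View pics/w2.png

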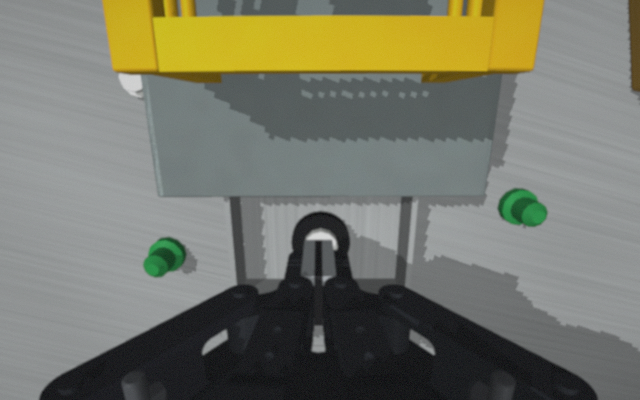

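The wrist view shows the drawer still partly open, with its floor visible at rows 197–280 and the tips hiding the front. I'll check from the fixed cameras.

```bash
python3 - <<'E'
from h import *
a=cv2.resize(bot.camera("top")[120:320,180:420],None,fx=2,fy=2,interpolation=cv2.INTER_CUBIC)
b=cv2.resize(bot.camera("scene")[120:320,260:420],None,fx=2,fy=2,interpolation=cv2.INTER_CUBIC)
cv2.imwrite("pics/both3.png",np.hstack([a,b])[:,:800])
i=bot.camera_info("wrist");print(np.array(i["hand_eye"]))
E
```

```text
[[ 4.87670817e-04 -9.59173135e-01 -2.82819127e-01  7.13641895e-02]
 [ 9.99999841e-01  3.87956468e-04  4.08576746e-04  1.85456392e-04]
 [-2.82174329e-04 -2.82819281e-01  9.59173172e-01 -1.55856132e-01]
 [ 0.00000000e+00  0.00000000e+00  0.00000000e+00  1.00000000e+00]]
```

View pics/both3.png

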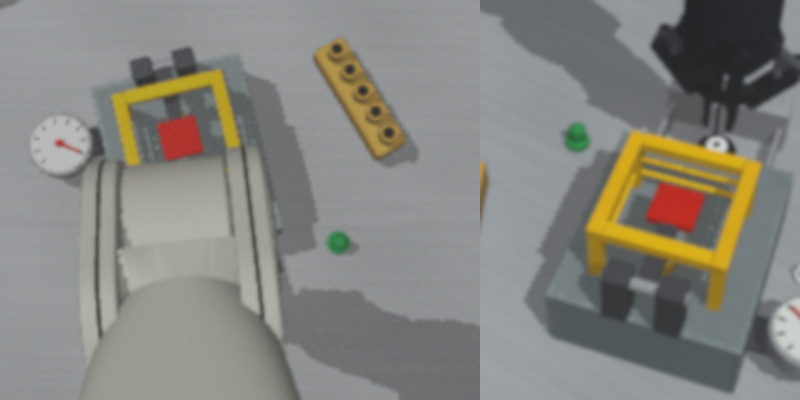

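```bash
python3 - <<'E'
from h import *
np.set_printoptions(precision=1,suppress=True)
g=np.array([.6425,.097]);a=.255;u=np.array([np.cos(a),np.sin(a)]);v=np.array([-u[1],u[0]])
o=bot.get_obs();print(o["eef_pos"]*1000,o["ft_force"])
T=np.array(bot.camera_info("wrist")["hand_eye"]);Rt=R.from_quat(o["tool_rot"]).as_matrix()
W=np.eye(4);W[:3,:3]=Rt@T[:3,:3];W[:3,3]=o["eef_pos"]+Rt@T[:3,3];C=np.linalg.inv(W)
i=bot.camera_info("wrist")
pw=lambda p:cv2.projectPoints(np.array(p,float),cv2.Rodrigues(C[:3,:3])[0],C[:3,3],np.array(i["intrinsics"]),np.array(i["distortion"]))[0][:,0]
P=lambda t,y,z:[*(g-t*u+y*v),z]
for d in(0,.02,.03,.04,.05,.06):
    pts=[P(.121+d,s,z) for z in(.053,) for s in(.056,-.056)]
    print(d,"wrist",pw(pts).ravel(),"scene",((proj("scene",pts)-[260,120])*2+[480,0]).ravel())
tip=[o["eef_pos"]+Rt@[x,0,.022] for x in(-.011,.011)]
print("tip",pw(tip).ravel(),((proj("scene",tip)-[260,120])*2+[480,0]).ravel(),"housing edge",pw([P(.1,.075,.06),P(.1,-.075,.06)]).ravel())
c=cv2.resize(bot.camera("scene")[140:220,320:440],None,fx=6,fy=6,interpolation=cv2.INTER_CUBIC);cv2.imwrite("pics/s4.png",c)
E
```

```text
[514.8  63.4  42.7] [ 0.9 -0.8 -1. ]
0 wrist [204.2 232.6 429.5 232.6] scene [776.2 155.  651.6 123.6]
0.02 wrist [208.2 268.6 425.5 268.6] scene [781.3 138.9 658.5 108.5]
0.03 wrist [210.2 285.6 423.6 285.7] scene [783.8 131.  661.9 101.1]
0.04 wrist [212.1 302.1 421.8 302.1] scene [786.3 123.3 665.2  93.8]
0.05 wrist [213.9 317.9 419.9 318. ] scene [788.7 115.6 668.4  86.7]
0.06 wrist [215.7 333.2 418.2 333.2] scene [791.1 108.1 671.6  79.6]
tip [317.6 245.8 317.6 211.8] [716.1 146.5 709.6 163.5] housing edge [153.2 195.8 480.3 195.9]
```

View pics/s4.png

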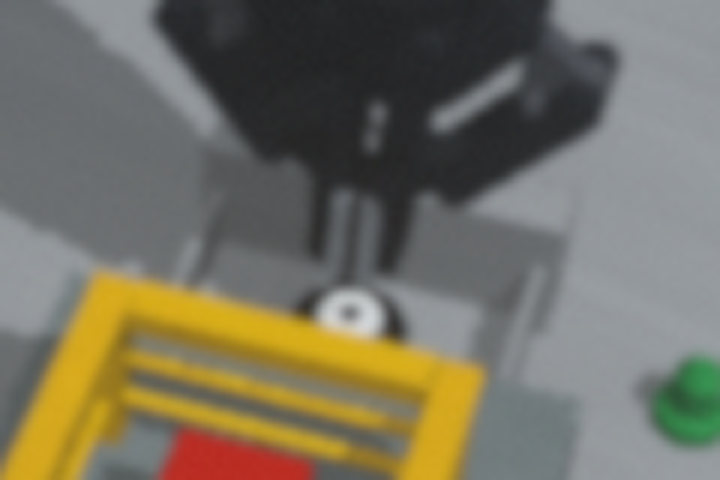

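```bash
python3 - <<'E'
from h import *
np.set_printoptions(precision=4,suppress=True)
o=bot.get_obs();T=np.array(bot.camera_info("wrist")["hand_eye"]);Rt=R.from_quat(o["tool_rot"]).as_matrix()
W=np.eye(4);W[:3,:3]=Rt@T[:3,:3];W[:3,3]=o["eef_pos"]+Rt@T[:3,3]
i=bot.camera_info("wrist")
def wray(uv):
    p=cv2.undistortPoints(np.array([[uv]],float),np.array(i["intrinsics"]),np.array(i["distortion"]))[0,0]
    d=W[:3,:3]@[p[0],p[1],1];return W[:3,3],d/np.linalg.norm(d)
x,e=tri(wray((319,240)),ray("scene",(378.3,186.3)));print("tip",x,e,"tool frame",Rt.T@(x-o["eef_pos"]))
# disc top centre: scene (345,313)/6 , wrist (320,240)?; drawer rear/floor marks
for z in(.02,.03,.04,.053):
  q,w=wray((320,283));print(z,"front edge?",q+w*(z-q[2])/w[2], "disc(scene)",atz("scene",(320+348/6,140+312/6),z))
o0,w0=ray("top",(289.5,264.5))
for z in(.02,.03,.04):print("disc0 top",o0+w0*(z-o0[2])/w0[2])
q,w=wray((319,275));print("pad upper", [ (Rt.T@(q+w*s-o["eef_pos"])) for s in(.13,.15,.17)])
E
```

```text
tip [0.5237 0.0666 0.0596] [np.float64(0.0016960375870377026), np.float64(0.001696037587037453)] tool frame [ 0.0094 -0.0009 -0.0169]
0.02 front edge? [0.4791 0.0525 0.02  ] disc(scene) [0.501  0.0587 0.02  ]
0.03 front edge? [0.485  0.0541 0.03  ] disc(scene) [0.5095 0.0626 0.03  ]
0.04 front edge? [0.4909 0.0557 0.04  ] disc(scene) [0.518  0.0665 0.04  ]
0.053 front edge? [0.4985 0.0578 0.053 ] disc(scene) [0.529  0.0716 0.053 ]
disc0 top [0.5058 0.0601 0.02  ]
disc0 top [0.5054 0.0598 0.03  ]
disc0 top [0.5051 0.0594 0.04  ]
pad upper [array([ 0.0064,  0.0006, -0.0432]), array([-0.0036,  0.0007, -0.0259]), array([-0.0135,  0.0008, -0.0086])]
```

The disc hasn't moved: it is at scene (378,192) both before and now. The drawer is untouched, and the fingertips show at z≈0.06, so they passed over the 53 mm front. I'll go up and back, then measure the real fingertip height in free space.

```bash
python3 -m inch '[0,0,30,0,0,0,0,0,0,60,0,0,0,0,-35,-9,60,0,0,0,0,-70,-18,60,0,0,0,0,-95,-25,60,0,0,0,0,-95,-25,60,0,0,0,0,-95,-25,60,0,0,0,0]'; python3 - <<'E'
from h import *
np.set_printoptions(precision=4,suppress=True)
o=bot.get_obs();p=o["eef_pos"];Rt=R.from_quat(o["tool_rot"]).as_matrix();print(p,o["grip_width"])
s=bot.camera("scene")
for z in(-.02,0,.022):
    q=proj("scene",[p+Rt@[0,0,z]])[0];print(z,q)
    x,y=q;cv2.circle(s,(int(round(x)),int(round(y))),1,(255,0,255),-1)
x,y=map(int,proj("scene",[p])[0]);x0=max(x-60,0);y0=max(y-45,0)
cv2.imwrite("pics/s5.png",cv2.resize(s[y0:y0+90,x0:x0+120],None,fx=6,fy=6,interpolation=cv2.INTER_CUBIC));print(x0,y0)
E
```

```text
clock: 5.87
eef_pos: [0.4187, 0.0381, 0.1029]
tool_rot: [0.992, 0.127, 0.0, -0.0]
ft_force: [1.0, 0.5, 0.6]
grip_width: -0.0
grasp_force: 0.0
[0.4187 0.0381 0.1029] -3.9684104941259724e-05
-0.02 [395.9131 119.7138]
0 [394.6627 128.5339]
0.022 [393.34  137.867]
334 83
```

View pics/s5.png

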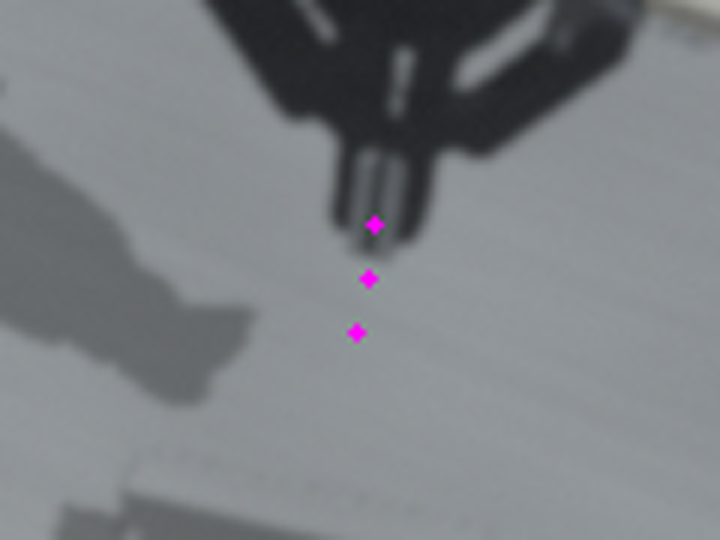

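The tip ends about 17 mm above the reported TCP, not 22 mm below it. Both the wrist/scene triangulation and this view agree. I'll work with tip z = TCP z + 0.017, go down to TCP z≈0.008 (tip ≈0.025) and push.

```bash
python3 -m inch '[0,1,-35,0,0,0,0,0,1,-70,0,0,0,0,0,1,-85,0,0,0,0,0,1,-92,0,0,0,0,0,1,-94,0,0,0,0,0,1,-94,0,0,0,0]'; python3 -m inch '[10,2.6,0,0,0,0,0,20,5.2,0,0,0,0,0,30,7.8,0,0,0,0,0,38,9.9,0,0,0,0,0,46,12,0,0,0,0,0,54,14.1,0,0,0,0,0]'; python3 -m inch '[8,2.1,0,0,0,0,0,16,4.2,0,0,0,0,0]'
```

```text
clock: 6.42
eef_pos: [0.421, 0.0396, 0.0087]
tool_rot: [0.992, 0.127, 0.0, -0.0]
ft_force: [0.2, 0.2, -0.2]
grip_width: 0.0002
grasp_force: 0.0
clock: 6.92
eef_pos: [0.4748, 0.0536, 0.0095]
tool_rot: [0.992, 0.127, 0.0, 0.0]
ft_force: [-2.7, -0.7, 0.8]
grip_width: -0.0005
grasp_force: 1.2
clock: 7.08
eef_pos: [0.4906, 0.0579, 0.0089]
tool_rot: [0.992, 0.127, 0.0, -0.0]
ft_force: [-1.5, -1.1, 2.2]
grip_width: -0.0001
grasp_force: 1.2
```

The force now shows about 2–3 N along −x, so the drawer is moving. I'll go on gently to the stop, expected at x≈0.515.

```bash
python3 -m inch '[5,1.3,0,0,0,0,0,10,2.6,0,0,0,0,0,15,3.9,0,0,0,0,0,18,4.7,0,0,0,0,0]'; for i in 1 2; do python3 -m inch '[1,0.3,0,0,0,0,0,2,0.5,0,0,0,0,0,3,0.8,0,0,0,0,0]'; done
```

```text
clock: 7.42
eef_pos: [0.5084, 0.0626, 0.0086]
tool_rot: [0.992, 0.127, 0.0, -0.0]
ft_force: [-1.8, 0.4, 1.5]
grip_width: 0.0004
grasp_force: 1.0
clock: 7.67
eef_pos: [0.5106, 0.0631, 0.0086]
tool_rot: [0.992, 0.127, -0.0, -0.0]
ft_force: [-2.0, -0.4, 1.3]
grip_width: 0.0001
grasp_force: 1.0
clock: 7.92
eef_pos: [0.5137, 0.064, 0.0086]
tool_rot: [0.992, 0.127, -0.0, -0.0]
ft_force: [-2.3, -0.4, 0.2]
grip_width: -0.0
grasp_force: 1.0
```

```bash
python3 -m inch '[1,0.3,0,0,0,0,0,2,0.5,0,0,0,0,0]';python3 -m inch '[1,0.3,0,0,0,0,0,1.5,0.4,0,0,0,0,0]'; python3 -m inch '[1,0.3,0,0,0,0,0,1.5,0.4,0,0,0,0,0]'
```

```text
clock: 8.08
eef_pos: [0.515, 0.0643, 0.0086]
tool_rot: [0.992, 0.127, -0.001, 0.0]
ft_force: [-6.2, -1.4, 4.0]
grip_width: 0.0
grasp_force: 3.3
clock: 8.25
eef_pos: [0.5149, 0.0643, 0.0085]
tool_rot: [0.992, 0.127, -0.002, 0.0]
ft_force: [-10.1, -2.1, 7.2]
grip_width: -0.0002
grasp_force: 4.6
clock: 8.42
eef_pos: [0.5148, 0.0643, 0.0084]
tool_rot: [0.992, 0.127, -0.004, 0.0]
ft_force: [-11.9, -3.1, 9.2]
grip_width: -0.0001
grasp_force: 6.1
```

The drawer hit its stop at x=0.515 (predicted 0.5147), with force rising to 12 N. I'll back off, go up, and check the window alignment.

```bash
python3 -m inch '[-20,-5,0,0,0,0,0,-40,-10,0,0,0,0,0,-40,-10,40,0,0,0,0,-40,-10,80,0,0,0,0,-40,-10,120,0,0,0,0,-40,-10,160,0,0,0,0,-40,-10,160,0,0,0,0]'; python3 -m inch '[25,6,0,0,0,0,0,60,15,0,0,0,0,0,95,25,0,0,0,0,0,130,35,0,0,0,0,0,164,43,0,0,0,0,0,164,43,0,0,0,0,0,164,43,0,0,0,0,0]'; python3 - <<'E'
from h import *
np.set_printoptions(precision=4,suppress=True)
o=bot.get_obs();p=o["eef_pos"];Rt=R.from_quat(o["tool_rot"]).as_matrix();print(p,Rt,o["joint_pos"])
T=np.array(bot.camera_info("wrist")["hand_eye"])
W=np.eye(4);W[:3,:3]=Rt@T[:3,:3];W[:3,3]=p+Rt@T[:3,3];C=np.linalg.inv(W);i=bot.camera_info("wrist")
pw=lambda q:cv2.projectPoints(np.array(q,float),cv2.Rodrigues(C[:3,:3])[0],C[:3,3],np.array(i["intrinsics"]),np.array(i["distortion"]))[0][:,0]
w=bot.camera("wrist");s=bot.camera("scene")
g=np.array([.6425,.097]);a=.255;u=np.array([np.cos(a),np.sin(a)]);v=np.array([-u[1],u[0]])
sq=[[*(g+x*u+y*v),.116] for x,y in((-.04,-.04),(-.04,.04),(.04,.04),(.04,-.04))]
for im,q in((w,pw(sq)),(s,proj("scene",sq))): cv2.polylines(im,[np.round(q).astype(np.int32)],True,(255,0,255),1)
b=cv2.resize(s[130:290,270:450],(450,400),interpolation=cv2.INTER_CUBIC)
cv2.imwrite("pics/w6.png",np.hstack([w[:,120:470],b]))
E
```

```text
clock: 9.0
eef_pos: [0.4853, 0.0561, 0.1777]
tool_rot: [0.992, 0.127, 0.009, 0.0]
ft_force: [0.6, -0.3, 0.1]
grip_width: -0.0001
grasp_force: 0.0
clock: 9.58
eef_pos: [0.6445, 0.0988, 0.1662]
tool_rot: [0.992, 0.127, -0.001, -0.0]
ft_force: [-0.9, 0.0, 0.1]
grip_width: -0.0003
grasp_force: 0.0
[0.6445 0.0988 0.1662] [[ 0.9676  0.2524 -0.0012]
 [ 0.2524 -0.9676 -0.0002]
 [-0.0012 -0.0002 -1.    ]] [0.1521 0.5734 0.3696 1.3682 0.     3.0385]
```

View pics/w6.png

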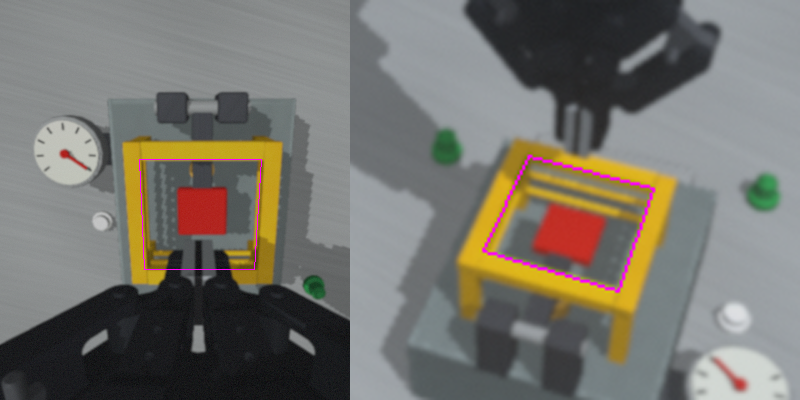

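The projected window matches the yellow frame in both views, and the drawer is shut. The tool is about 2 mm past the centre in +x. I'll correct that and go down, pausing just above the paddle.

```bash
python3 -m inch '[-4,-2,0,0,0,0,0,-4,-2,-25,0,0,0,0,-4,-2,-45,0,0,0,0,-4,-2,-60,0,0,0,0,-4,-2,-70,0,0,0,0,-4,-2,-74,0,0,0,0,-4,-2,-74,0,0,0,0]'; python3 -m inch '[0,0,-3,0,0,0,0,0,0,-6,0,0,0,0,0,0,-9,0,0,0,0]'; python3 -m inch '[0,0,-3,0,0,0,0,0,0,-6,0,0,0,0,0,0,-8,0,0,0,0]'
```

```text
clock: 10.27
eef_pos: [0.6379, 0.096, 0.0948]
tool_rot: [0.992, 0.127, -0.0, 0.0]
ft_force: [-0.1, 0.6, -0.8]
grip_width: 0.0003
grasp_force: 0.0
clock: 10.52
eef_pos: [0.6397, 0.0964, 0.0874]
tool_rot: [0.992, 0.127, 0.001, 0.0]
ft_force: [-1.3, -1.1, 5.2]
grip_width: -0.0001
grasp_force: 2.2
clock: 10.77
eef_pos: [0.64, 0.0964, 0.0782]
tool_rot: [0.992, 0.127, 0.001, -0.0]
ft_force: [1.5, 0.2, 2.8]
grip_width: 0.0001
grasp_force: 1.9
```

```bash
python3 -m inch '[0,0,-2,0,0,0,0,0,0,-4,0,0,0,0,0,0,-6,0,0,0,0]'; for i in 1 2 3; do python3 -m inch '[0,0,-1,0,0,0,0,0,0,-2,0,0,0,0]'; done
```

```text
clock: 11.02
eef_pos: [0.6397, 0.0965, 0.0719]
tool_rot: [0.992, 0.127, 0.001, -0.0]
ft_force: [1.6, -0.0, 4.2]
grip_width: -0.0001
grasp_force: 1.8
clock: 11.18
eef_pos: [0.6397, 0.0965, 0.071]
tool_rot: [0.992, 0.127, 0.001, -0.0]
ft_force: [-1.7, -1.2, 13.8]
grip_width: 0.0001
grasp_force: 6.7
clock: 11.35
eef_pos: [0.6398, 0.0965, 0.0708]
tool_rot: [0.992, 0.127, 0.002, -0.0]
ft_force: [-4.2, -0.9, 19.8]
grip_width: -0.0003
grasp_force: 10.6
clock: 11.52
eef_pos: [0.6399, 0.0965, 0.0705]
tool_rot: [0.992, 0.127, 0.002, -0.0]
ft_force: [-7.3, -1.4, 27.7]
grip_width: 0.0
grasp_force: 14.5
```

The stop is reached: the tip stalled at z≈0.088 as the force rose to 28 N. I'll go straight up and out, and check.

```bash
python3 -m inch '[0,0,10,0,0,0,0,0,0,30,0,0,0,0,0,0,60,0,0,0,0,0,0,95,0,0,0,0,0,0,130,0,0,0,0,0,0,130,0,0,0,0,0,0,130,0,0,0,0]'; python3 -m inch '[-35,-9,0,0,0,0,0,-70,-18,0,0,0,0,0,-105,-27,0,0,0,0,0,-130,-33,0,0,0,0,0,-130,-33,0,0,0,0,0,-130,-33,0,0,0,0,0]'; python3 - <<'E'
from h import *
w=bot.camera("wrist");s=bot.camera("scene")
cv2.imwrite("pics/w7.png",np.hstack([w[:,120:470],cv2.resize(s[130:310,270:450],(400,400),interpolation=cv2.INTER_CUBIC)]))
E
```

```text
clock: 12.1
eef_pos: [0.6397, 0.0965, 0.1976]
tool_rot: [0.992, 0.127, 0.002, -0.0]
ft_force: [-0.1, -0.5, -1.4]
grip_width: -0.0001
grasp_force: 0.0
clock: 12.6
eef_pos: [0.5063, 0.0629, 0.1939]
tool_rot: [0.992, 0.127, -0.002, -0.0]
ft_force: [-0.2, 0.1, -0.7]
grip_width: 0.0003
grasp_force: 0.0
```

View pics/w7.png

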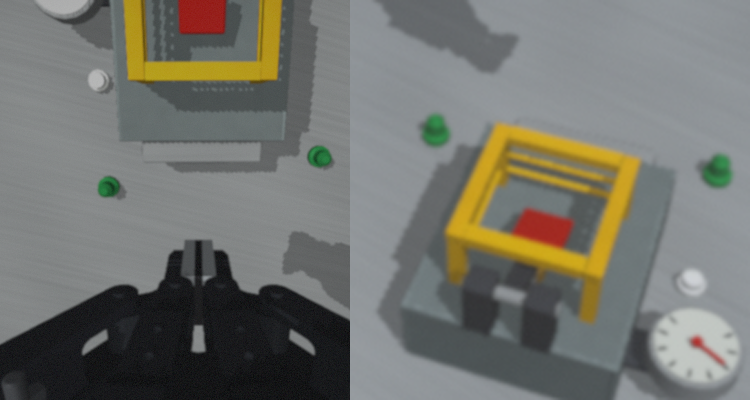

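The drawer front sits close against the housing at (143–260, 142–160). The paddle is down, the gauge pointer has swung round, and the green cores and spare pair still stand. I'll hand it in.

```bash
python3 -c "
from workcell import bot
print(bot.job_done())"
```

```text
the job is handed in; nothing more can be done
None
```

The drawer is shut against its stop and the lever is down at its stop; the arm is back out of the window, no contact with the guard showed in the forces or pictures, and the job is handed in (verdict not shown).

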